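# Lay the bearing cover down and seat it in the vee

### The arm

A 6-joint arm with a two-finger parallel gripper is mounted at the origin on the work surface. World frame = base frame: x ahead of the robot, y to its left, z up, the work surface at z = 0. Lengths are in m, angles in degrees, forces in N, time in s.
With the tool pointing down it reaches from about 0.4 to 0.825 m from the base axis. Payload 7 kg.
Tool frame: the origin (TCP) lies midway between the tips of the shut fingers; the grasp point (between the pads) lies ctrl.tcp_to_grasp behind it (ctrl.tcp_to_grasp is the distance from the TCP to the grasp point, in m); z points along the fingers, y is the line along which they close (so a half turn about z gives the same grasp; the last joint's range is limited). The gripper opens to 88 mm and grips with 3 to 60 N. Pads are 19 mm wide; open, the fingers measure 130 mm over their backs; the gripper's body (78 mm by 193 mm) begins 47 mm behind the grasp point.
Start: joints at [-57.863, 20.546, 0.682, 0, -70.136, -16.507], TCP at [0.182, -0.65, 0.227] pointing down, gripper open.
Joint ranges: [-176.03, 176.03], [-82.01, 121.73], [-58.28, 71.71], [-173.87, 95.51], [-174.79, -0.11], [-173.66, 173.66]. Speed limits (degrees/s): [136.94, 136.94, 172.46, 180, 180, 180].

### API

Orientations are given as [roll, pitch, yaw] about the fixed x, y, z axes, in that order (R = Rz(yaw) Ry(pitch) Rx(roll)).
In Python, from plant import ctrl, imaging, close_job gives the robot as it stands.
- The arm moves only by the shell command python3 -m crank 'ROWS'. ROWS is JSON, a list of rows, each a list of 3 entries, a list of its own where there are three numbers: the shift along the world's x, y, z in m, then the turn, a rotation vector about the world's x, y, z in degrees, then the opening, from -1 (shut) to 1 (fully open), so that 0 is half open. A call has 1 to 12 rows; each row shifts and turns the commanded pose from where the row before left it; what a row does not reach is not made up. A row lasts 1/10 s, in which the tool goes at most 50 mm and 8.59 degrees, less where a joint would pass 70% of its speed; a pose out of reach is approached as far as the arm can. A call is refused whole if a number of a shift passes 0.05 or a number of a turn 8.59, either way. A call with a gripper value outside its range is refused whole. The fingers move at their own pace and stop on an object; the grip force is fixed at half the most. Time passes only in rows, so rows that do not move let the fingers close. It gives the time, the measured TCP pose, the force, the opening and the grip force at its end, in the units of the state.
- ctrl.get_obs(): the state, without advancing time (a new reading comes with each control period).
- imaging.snapshot(name): name is "scene" or "top"; returns (picture, depth): 480x640x3 uint8, blue, green, red; 480x640 float32, m along the optical axis (not along the pixel's ray), 0 where there is no reading.
- imaging.camera_model(name): a dict with "mtx" (3x3 intrinsics, pixels), "D" ([k1, k2, p1, p2, k3] as OpenCV has them; the pictures are not rectified), "R" (3x3) and "t" (3): a world point X has camera coordinates R X + t. Camera axes: x right, y down, z forward; pixel columns grow to the right and rows downward; lengths in m; the calibration is good to about 2 mm. A picture is of the moment at which its call begins. camera_model takes no time and is no camera call.
- close_job(): hands the job in; it is judged then, once.
The state is a dict: "clock": time; "joint_pos": joint angles; "qvel": joint speeds; "tau": joint torques, N m; "tool_pos": TCP position; "orientation": TCP orientation; "force": force on the tool from outside, world axes, zero at the start; "moment": the same for the moment, N m; "opening": finger opening in m; "gripper_force": force on a finger pad.
Only numpy, scipy, OpenCV 4.12 (cv2) and the standard library are available. Lean on these libraries where they do the work, as an engineer would, in place of code of your own. Each camera call takes 0.05 s, during which the arm holds its last target. There are 200 camera calls.

### The job

The aluminium bearing cover is standing on edge on the granite plate: tip it over so that it lies flat on its plain face with the raised hub up. Then slide it along the granite, without lifting it off, into the steel vee until its round rim touches both jaws. Leave the other things on the granite where they are and let go.

Things in the scene. Friction and masses are not known exactly. Their poses are not given: they have to be found in the camera images.
- cover: aluminium bearing cover: round flange, diameter 110 mm, 18 mm thick, a raised hub ring on one face, a 56 mm through bore. Stands at first on a flat cut in its rim, 105 mm tall. Origin: on the axis in the plain face; z = along the axis, plain face to hub. Standing, origin 50 mm above the granite; lying on its plain face, origin level with the granite, z up. About 0.4 kg, weight 11 mm in from the plain face
- cover_hub (a point): centre of the cover's hub end, 30 mm from the plain face. The hub is 72 mm in outer diameter and stands 12 mm proud of the flange. Pushed high on this side, the cover goes over after tilting some 13 degrees and lands on its plain face with its axis about 50 mm from where it stood
- cover_flat (a point): middle of the flat on the cover's rim, on which it stands at first: 46 mm long, 50 mm from the axis, on the cover's -x side. Lying, the cover takes up to about 8 N to slide on the granite
- plate: dark granite surface plate, fixed, 400 mm (x) x 640 mm (y), its top 60 mm above the table; origin at the centre of its underside, axes along the world's
- vee_seat (a point): seat of the fixed steel vee: two jaws at 90 degrees, 26 mm high, 18 thick, 100 long. The point, level with the granite top, is where the cover's axis comes when its round rim touches both jaws (55 mm from each inner face). x = from the open mouth into the vee, halving its angle; z up. The corner lies 78 mm along +x, the jaws' free ends about 70 mm to either side (y)
- caliper: the steel dial caliper lying flat, about 200 x 80 mm, 13 mm high; origin under the middle of its beam (bystander)
- block: a plain steel block 75 x 50 x 25 mm with holes; origin under its centre (bystander)
- jack: a small steel screw jack, 44 mm across its foot, 50 mm tall; origin under its centre (bystander)
- plug: a steel plug gauge standing on its handle, 34 mm across at the top, 88 mm tall; origin under its centre (bystander)
- bracket: a machined aluminium angle bracket 100 x 50 x 50 mm; origin under its centre (bystander)
Mind the look-alikes: they are no part of the job. What is shaped like the cover but black or green is not meant.

How it is judged (in metres and radians):
On the way, in this order (a step that is already met when the one before it is completed fails the run):
1. the cover lies still on its plain face, hub up, on the granite, not yet in the vee (angle between cover's own z axis and vertical below 0.06 rad and z of cover in the frame of plate below 0.064 m and linear speed of cover below 0.02 m/s and angular speed of cover below 0.2 rad/s and horizontal distance between cover and vee_seat above 0.03 m), for 0.2 s.
2. the cover, still flat with its hub up, touches both jaws of the vee (angle between cover's own z axis and vertical below 0.06 rad and z of cover in the frame of plate below 0.064 m and horizontal distance between cover and vee_seat below 0.004 m), for 0.2 s.
At the end, for the whole second after the job is handed in: the cover lies flat and still on the granite, hub up (within 0.06 rad), its axis within 4 mm of where it touches both jaws of the vee (all of step 2 and linear speed of cover below 0.02 m/s and angular speed of cover below 0.2 rad/s).
It fails at once if the cover is lifted off the granite (more than 15 mm when level, or 20 mm higher than it stood) (z of cover in the frame of plate above 0.13 m or (angle between cover's own z axis and vertical below 0.15 rad and z of cover in the frame of plate above 0.075 m)).
It fails at once if the cover falls off the granite plate (z of cover in the frame of plate below 0.04 m).
It fails at once if a bystander (caliper, block, jack, plug gauge, bracket) is moved by more than 20 mm (distance of any of caliper, block, jack, plug, bracket from where it was at the start of the episode above 0.02 m).
It also fails if it takes over 43 s, if anything falls off the work surface, if the arm or the gripper's body presses on something with over 40 N, if the wrist force passes 120 N, or if a joint passes its speed limit or range.

## Working session

There is one attempt and no reset: what is moved stays moved. The work goes in short steps, Python scripts to look and compute and a shell command to move; the robot and the scene stay as the last step left them, time stands still between calls to the robot, and variables do not carry over. Pictures are saved under pics/ and viewed, at most 10 in all, crops included, and the job is handed in when it is done.

```bash
mkdir -p pics; ls; cat > h.py <<'E'
import numpy as np, cv2, sys
sys.path.insert(0,'.')
from plant import ctrl, imaging, close_job
def cam(n):
    m=imaging.camera_model(n); return [np.array(m[k],float) for k in ("mtx","D","R","t")]
def onz(n,px,z):
    K,D,R,t=cam(n)
    u=cv2.undistortPoints(np.array(px,float).reshape(-1,1,2),K,D).reshape(-1,2)
    d=np.c_[u,np.ones(len(u))]@R; c=-R.T@t
    return c+d*((z-c[2])/d[:,2])[:,None]
def cloud(n,dep,px):
    K,D,R,t=cam(n); px=np.array(px)
    u=cv2.undistortPoints(px.astype(float).reshape(-1,1,2),K,D).reshape(-1,2)
    z=dep[px[:,1],px[:,0]]
    return (np.c_[u,np.ones(len(u))]*z[:,None]-t)@R
E
python3 - <<'E'
from h import *
for n in("scene","top"):
    p,d=imaging.snapshot(n); cv2.imwrite(f"pics/{n}0.png",p); np.save(f"{n}0.npy",d)
    K,D,R,t=cam(n); print(n,K[0,0],-R.T@t,R[2])
o=ctrl.get_obs(); print(o, ctrl.tcp_to_grasp)
E
```

```text
pics
scene 450.4847824746604 [ 0.92293134 -0.20330336  0.83371835] [-0.49448298  0.21744859 -0.8415478 ]
top 498.6400536467512 [3.46893354e-01 7.57624365e-04 9.93415807e-01] [ 0.16657185  0.00456089 -0.98601877]
{'clock': 0.1, 'joint_pos': array([-5.78635690e+01,  2.05847890e+01,  6.38007406e-01, -1.60018574e-02,
       -7.01371413e+01, -1.65084585e+01]), 'qvel': array([ 0.02756247,  0.02116666,  0.08172923,  0.07146786, -0.02343761,
       -0.09791124]), 'tau': array([-2.00600945e-03, -5.84162772e+01,  2.93751884e+01,  7.01561853e+00,
        1.01295396e-02, -5.31374019e-05]), 'tool_pos': array([ 0.1816933 , -0.64961749,  0.22574283]), 'orientation': array([ 1.79915262e+02, -9.42561399e-03, -1.64377468e+02]), 'force': array([0.47862757, 0.55822042, 0.21676987]), 'moment': array([-0.01524271, -0.00171708, -0.00053817]), 'gripper_force': 0.0, 'opening': 0.08788791029243245} 0.0188
```

View pics/scene0.png

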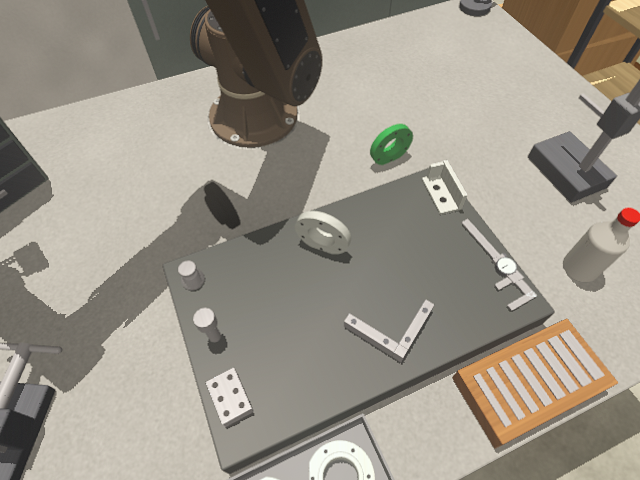

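View pics/top0.png

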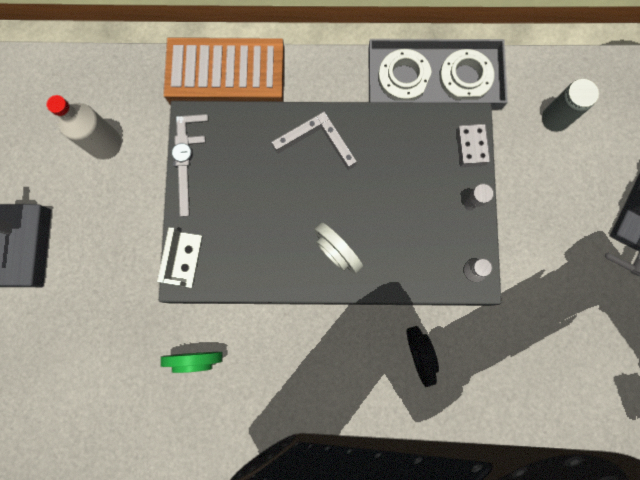

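```bash
python3 - <<'E'
from h import *
p=cv2.imread("pics/top0.png"); s=cv2.imread("pics/scene0.png")
a=cv2.resize(p[95:285,250:400],None,fx=3,fy=3,interpolation=cv2.INTER_CUBIC)
b=cv2.resize(s[195:265,280:365],(692,570)[:2] if 0 else (340,280),interpolation=cv2.INTER_CUBIC)
c=np.zeros((570,800,3),np.uint8); c[:a.shape[0],:450]=a; c[:280,455:795]=b
cv2.imwrite("pics/crop1.png",c)
# cover clouds
vs=[]
for n,(x0,x1,y0,y1) in dict(top=(305,372,215,280),scene=(285,360,200,265)).items():
    d=np.load(f"{n}0.npy"); g=np.stack(np.meshgrid(np.arange(x0,x1),np.arange(y0,y1)),-1).reshape(-1,2)
    g=g[d[g[:,1],g[:,0]]>0]; P=cloud(n,d,g); P=P[(P[:,2]>.07)&(P[:,2]<.18)]
    print(n,len(P),P.min(0).round(3),P.max(0).round(3),P.mean(0).round(3))
    np.save(f"c_{n}.npy",P)
    T=P[P[:,2]>.13]; m=T[:,:2].mean(0); w,v=np.linalg.eigh(np.cov(T[:,:2].T)); print(m,w**.5,v[:,1])
    ax=v[:,0]; 
    q=(P[:,:2]-m)@ax; print(np.percentile(q,[0,1,5,25,50,75,95,99,100]).round(3), ax)
# vee top corners
d=np.load("top0.npy")
g=np.stack(np.meshgrid(np.arange(262,366),np.arange(105,175)),-1).reshape(-1,2); g=g[d[g[:,1],g[:,0]]>0]
P=cloud("top",d,g); P=P[(P[:,2]>.08)&(P[:,2]<.1)]; 
r=cv2.minAreaRect(P[:,:2].astype(np.float32)*1000); print(len(P),r,cv2.boxPoints(r).round(1).tolist())
np.save("vee.npy",P)
E
```

```text
top 1163 [ 0.439 -0.057  0.072] [0.528 0.029 0.17 ] [ 0.478 -0.011  0.142]
[ 0.47936127 -0.01183609] [0.00813271 0.02598285] [-0.71644511 -0.69764346]
[-0.017 -0.016 -0.016 -0.009 -0.003  0.006  0.012  0.013  0.014] [ 0.69764346 -0.71644511]
scene 1637 [ 0.448 -0.059  0.07 ] [0.532 0.028 0.168] [ 0.49  -0.016  0.121]
[ 0.49194    -0.01434188] [0.00572475 0.02647817] [0.70425923 0.70994291]
[-0.008 -0.007 -0.006 -0.005 -0.003  0.004  0.015  0.022  0.027] [-0.70994291  0.70425923]
1099 ((673.7295532226562, 32.39655303955078), (118.63365173339844, 117.59405517578125), 32.05544662475586) [[592.2999877929688, 50.70000076293945], [654.7000122070312, -48.900001525878906], [755.2000122070312, 14.0], [692.7999877929688, 113.69999694824219]]
```

View pics/crop1.png

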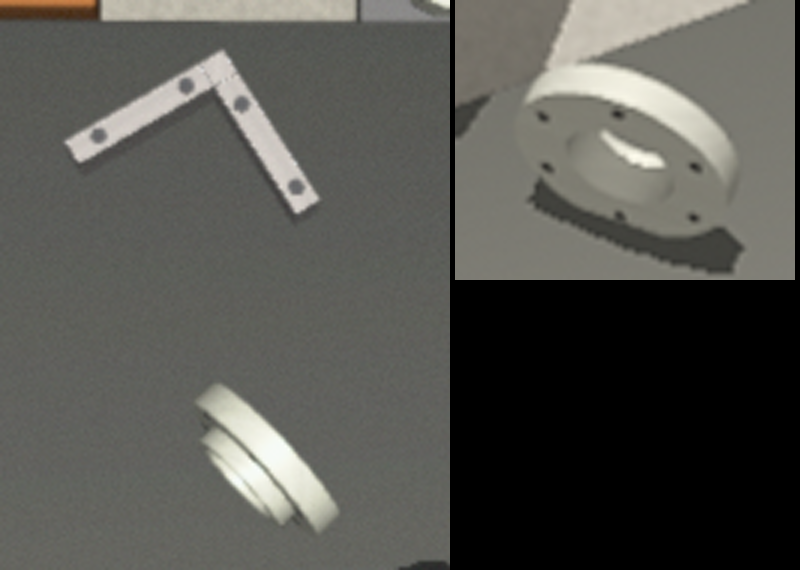

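The candidates, by top-image pixel, are:
- **(338,247):** aluminium, standing on the granite.
- **(423,355):** black.
- **(191,360):** green.
- **(405,73) and (468,73):** lying in the tray.

Only (338,247) fits the description. The crop confirms this: it's bare metal and standing on the plate. Its hub faces the lower left (−x, +y), and the scene camera sees its plain face.

The cover origin is about (0.494, −0.018), so it will fall towards (0.70, −0.71). The vee seat is about (0.6545, 0.037), entered at a yaw of −13°.

```bash
python3 -m crank '[[[0.025,0.042,0.01],[0,0,7.35],-1],[[0.025,0.042,0.01],[0,0,7.35],-1],[[0.025,0.042,0],[0,0,7.35],-1],[[0.025,0.042,0],[0,0,7.35],-1],[[0.025,0.042,0],[0,0,0],-1],[[0.025,0.042,0],[0,0,0],-1],[[0.025,0.042,0],[0,0,0],-1],[[0.025,0.042,0],[0,0,0],-1],[[0.017,0.042,0],[0,0,0],-1],[[0.017,0.042,0],[0,0,0],-1],[[0.012,0.042,0],[0,0,0],-1],[[0.01,0.042,0],[0,0,0],-1]]' && python3 -m crank '[[[0.005,0.045,0],[0,0,0],-1],[[0.003,0.045,0],[0,0,0],-1],[[0.003,0.045,0],[0,0,0],-1],[[0,0.038,0],[0,0,0],-1],[[0,0,0],[0,0,0],-1],[[0,0,0],[0,0,0],-1]]'
```

```text
clock: 1.3
tool_pos: [0.438, -0.1441, 0.2464]
orientation: [180.0, -0.0, -135.0]
force: [1.0, -0.4, 0.3]
opening: 0.0013
gripper_force: 0.0
clock: 1.9
tool_pos: [0.4486, 0.0278, 0.2463]
orientation: [180.0, -0.0, -134.8]
force: [-0.7, -0.2, 0.1]
opening: 0.0003
gripper_force: 0.0
```

```bash
python3 -m crank '[[[0,0,-0.03],[0,0,0],-1],[[0,0,-0.03],[0,0,0],-1],[[0,0,-0.031],[0,0,0],-1],[[0,0,0],[0,0,0],-1],[[0.007,-0.007,0],[0,0,0],-1],[[0.007,-0.007,0],[0,0,0],-1]]' && python3 -m crank '[[[0.003,-0.003,0],[0,0,0],-1],[[0.003,-0.003,0],[0,0,0],-1],[[0.003,-0.003,0],[0,0,0],-1],[[0.003,-0.003,0],[0,0,0],-1],[[0.003,-0.003,0],[0,0,0],-1],[[0.003,-0.003,0],[0,0,0],-1]]'; python3 - <<'E'
from h import *
p,d=imaging.snapshot("scene"); q,_=imaging.snapshot("top")
cv2.imwrite("pics/a.png",cv2.resize(np.hstack([p[160:320,220:420],q[180:340,240:440]]),(800,320)))
E
```

```text
clock: 2.5
tool_pos: [0.4645, 0.0124, 0.1573]
orientation: [-179.9, 0.1, -134.9]
force: [0.8, 0.1, 0.4]
opening: 0.0008
gripper_force: 0.0
clock: 3.1
tool_pos: [0.481, -0.0052, 0.1556]
orientation: [180.0, -0.0, -135.0]
force: [-0.4, -0.2, -0.3]
opening: 0.0003
gripper_force: 0.1
```

View pics/a.png

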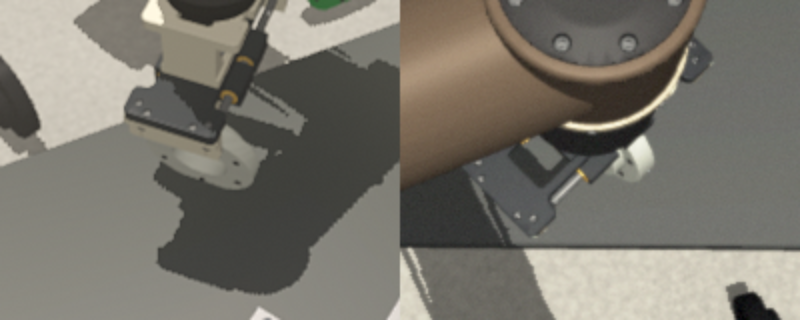

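The cover is still upright under the gripper (scene around (330,240)), with the fingers at its rim. I'll keep pushing.

```bash
python3 -m crank '[[[0.003,-0.003,0],[0,0,0],-1],[[0.003,-0.003,0],[0,0,0],-1],[[0.003,-0.003,0],[0,0,0],-1],[[0.003,-0.003,0],[0,0,0],-1],[[0.003,-0.003,0],[0,0,0],-1],[[0.003,-0.003,0],[0,0,0],-1],[[0,0,0],[0,0,0],-1],[[0,0,0],[0,0,0],-1],[[0,0,0],[0,0,0],-1],[[0,0,0],[0,0,0],-1]]' ; python3 - <<'E'
from h import *
p,d=imaging.snapshot("scene"); np.save("s1.npy",d)
g=np.stack(np.meshgrid(np.arange(250,420),np.arange(200,330)),-1).reshape(-1,2); g=g[d[g[:,1],g[:,0]]>0]
P=cloud("scene",d,g)
for a,b in((.07,.085),(.085,.095),(.095,.12),(.12,.15)):
    k=(P[:,2]>a)&(P[:,2]<b); Q=P[k]; print(a,len(Q),Q.mean(0).round(3) if len(Q) else '',Q.min(0).round(3),Q.max(0).round(3))
cv2.imwrite("pics/b.png",cv2.resize(p[160:320,220:440],(660,480)))
E
```

```text
clock: 4.2
tool_pos: [0.4987, -0.023, 0.1556]
orientation: [180.0, 0.0, -135.0]
force: [0.1, -0.2, -0.0]
opening: 0.0005
gripper_force: 0.0
0.07 1445 [ 0.552 -0.059  0.078] [ 0.474 -0.113  0.07 ] [0.721 0.078 0.085]
0.085 683 [ 0.59  -0.035  0.088] [ 0.492 -0.094  0.085] [0.724 0.082 0.094]Traceback (most recent call last):
  File "<stdin>", line 6, in <module>
    return umr_minimum(a, axis, None, out, keepdims, initial, where)
ValueError: zero-size array to reduction operation minimum which has no identity
```

```bash
python3 -m crank '[[[0,0,0.03],[0,0,8],1],[[0,0,0.03],[0,0,8],1],[[0,0,0],[0,0,8],1],[[0,0,0],[0,0,8],1],[[0,0,0],[0,0,0],1],[[0,0,0],[0,0,0],1]]' ; cat > fit.py <<'E'
from h import *
from scipy.optimize import least_squares
def run(tag):
    p,d=imaging.snapshot("scene")
    g=np.stack(np.meshgrid(np.arange(250,420),np.arange(200,330)),-1).reshape(-1,2); g=g[d[g[:,1],g[:,0]]>0]
    P=cloud("scene",d,g); k=(P[:,2]>.065)&(P[:,2]<.097)&(np.hypot(P[:,0]-.53,P[:,1]+.05)<.09); P=P[k]
    F=P[(P[:,2]<.081)]; H=P[P[:,2]>.085]
    for Q,r in((F,.055),(H,.036)):
        print(len(Q),cv2.minEnclosingCircle(Q[:,:2].astype(np.float32)), Q[:,2].mean())
    # scene points of heights
    cv2.imwrite(f"pics/{tag}.png",cv2.resize(p[180:340,230:430],(800,640))[:600])
E
python3 -c "
from fit import *
run('b2')"
```

```text
clock: 4.85
tool_pos: [0.4987, -0.023, 0.2155]
orientation: [180.0, -0.0, -103.2]
force: [0.4, 0.8, -0.3]
opening: 0.043
gripper_force: 0.0
1428 ((0.5282623171806335, -0.058353424072265625), 0.05591576173901558) 0.07650351482018324
451 ((0.5286000370979309, -0.05776055529713631), 0.03696839511394501) 0.08914278171361313
```

View pics/b2.png

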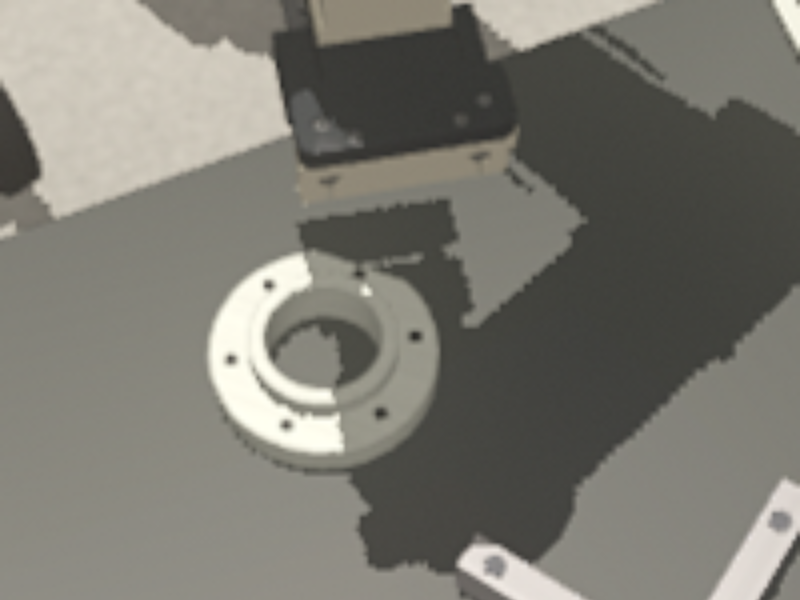

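The cover now lies flat with its hub up. Its centre is about (0.5285, −0.058), and at about crop (325,350) the hub is clearly visible. The flat faces away from both jaw contacts. Next I'll grip the hub.

```bash
python3 -m crank '[[[0.015,-0.0175,0],[0,0,0],1],[[0.015,-0.0175,0],[0,0,0],1],[[0,0,0],[0,0,0],1],[[0,0,0],[0,0,0],1],[[0,0,0],[0,0,0],1],[[0,0,-0.03],[0,0,0],1],[[0,0,-0.03],[0,0,0],1],[[0,0,-0.02],[0,0,0],1],[[0,0,0],[0,0,0],1]]' && python3 -m crank '[[[0,0,-0.02],[0,0,0],1],[[0,0,-0.015],[0,0,0],1],[[0,0,-0.01],[0,0,0],1],[[0,0,-0.008],[0,0,0],1],[[0,0,0],[0,0,0],1],[[0,0,0],[0,0,0],1]]'
```

```text
clock: 5.8
tool_pos: [0.5266, -0.0578, 0.1331]
orientation: [179.7, -0.1, -103.0]
force: [-0.3, -0.2, 0.5]
opening: 0.0874
gripper_force: 0.0
clock: 6.4
tool_pos: [0.5292, -0.058, 0.0832]
orientation: [-180.0, 0.0, -103.0]
force: [0.4, 0.7, -0.2]
opening: 0.0878
gripper_force: 0.0
```

```bash
python3 -m crank '[[[0,0,-0.001],[0,0,0],0],[[0,0,0],[0,0,0],0],[[0,0,0],[0,0,0],0],[[0,0,0],[0,0,0],0],[[0,0,0],[0,0,0],0],[[0,0,0],[0,0,0],0]]'
```

```text
clock: 7.0
tool_pos: [0.5287, -0.058, 0.0818]
orientation: [180.0, -0.0, -103.0]
force: [-2.2, 1.0, 5.1]
opening: 0.0703
gripper_force: 30.0
```

```bash
python3 -m crank '[[[0.006,0.01,0],[0,0,0],0],[[0.011,0.018,0],[0,0,0],0],[[0.011,0.018,0],[0,0,0],0],[[0.011,0.018,0],[0,0,0],0],[[0.011,0.018,0],[0,0,0],0],[[0.011,0.018,0],[0,0,0],0],[[0.006,0.0085,0],[0,0,0],0],[[0,0,0],[0,0,0],0],[[0,0,0],[0,0,0],0]]' && python3 -m crank '[[[0.006,-0.0014,0],[0,0,0],0],[[0.006,-0.0014,0],[0,0,0],0],[[0.006,-0.0014,0],[0,0,0],0],[[0.006,-0.0014,0],[0,0,0],0],[[0.006,-0.0014,0],[0,0,0],0],[[0.006,-0.0014,0],[0,0,0],0],[[0.006,-0.0014,0],[0,0,0],0],[[0.006,-0.0014,0],[0,0,0],0],[[0,0,0],[0,0,0],0],[[0,0,0],[0,0,0],0]]'
```

```text
clock: 7.9
tool_pos: [0.5967, 0.0512, 0.0819]
orientation: [-179.9, 0.1, -102.9]
force: [0.7, 2.1, 3.4]
opening: 0.0701
gripper_force: 30.0
clock: 8.9
tool_pos: [0.6436, 0.0387, 0.0819]
orientation: [180.0, -0.0, -103.0]
force: [-2.8, -0.1, 5.6]
opening: 0.0705
gripper_force: 30.0
```

Now about 11 mm short of the seat. I'll approach slowly and watch the force.

```bash
python3 -m crank '[[[0.002,-0.0005,0],[0,0,0],0],[[0.002,-0.0005,0],[0,0,0],0],[[0.002,-0.0004,0],[0,0,0],0],[[0.002,-0.0004,0],[0,0,0],0],[[0,0,0],[0,0,0],0]]' && python3 -m crank '[[[0.001,-0.0002,0],[0,0,0],0],[[0.001,-0.0002,0],[0,0,0],0],[[0,0,0],[0,0,0],0]]' && python3 -m crank '[[[0.001,-0.0002,0],[0,0,0],0],[[0,0,0],[0,0,0],0]]'
```

```text
clock: 9.4
tool_pos: [0.6507, 0.037, 0.0819]
orientation: [179.9, -0.0, -103.0]
force: [-7.2, 1.8, 8.6]
opening: 0.0703
gripper_force: 30.0
clock: 9.7
tool_pos: [0.6525, 0.0367, 0.0819]
orientation: [179.9, -0.1, -103.0]
force: [-7.8, 0.9, 9.2]
opening: 0.0702
gripper_force: 30.0
clock: 9.9
tool_pos: [0.6535, 0.0365, 0.0819]
orientation: [179.9, -0.0, -103.0]
force: [-6.7, 2.3, 8.5]
opening: 0.0701
gripper_force: 30.0
```

```bash
for i in 1; do python3 -m crank '[[[0.001,-0.0002,0],[0,0,0],0],[[0,0,0],[0,0,0],0]]'; python3 -m crank '[[[0.001,-0.0002,0],[0,0,0],0],[[0,0,0],[0,0,0],0]]';  done | grep -E "tool_pos|force"
```

```text
tool_pos: [0.6545, 0.0363, 0.0819]
force: [-8.0, 1.9, 8.8]
gripper_force: 30.0
tool_pos: [0.6554, 0.0361, 0.0819]
force: [-7.5, 1.1, 9.1]
gripper_force: 30.0
```

```bash
(python3 -m crank '[[[0.001,-0.0002,0],[0,0,0],0],[[0,0,0],[0,0,0],0]]'; python3 -m crank '[[[0.001,-0.0002,0],[0,0,0],0],[[0,0,0],[0,0,0],0]]') | grep -E "tool_pos|force"
```

```text
tool_pos: [0.6555, 0.0361, 0.0819]
force: [-12.3, 3.3, 11.7]
gripper_force: 30.0
tool_pos: [0.6556, 0.0361, 0.0819]
force: [-15.9, 5.3, 15.0]
gripper_force: 30.0
```

Motion stopped at (0.6556, 0.0361), and the reaction force has a component from each jaw, so the cover is seated. I'll release, rise and check.

```bash
python3 -m crank '[[[0.0005,0.0002,0],[0,0,0],0],[[0,0,0],[0,0,0],0],[[0,0,0],[0,0,0],0.8],[[0,0,0],[0,0,0],0.8],[[0,0,0],[0,0,0],0.8],[[0,0,0.002],[0,0,0],0.8],[[0,0,0.01],[0,0,0],0.8],[[0,0,0.03],[0,0,0],0.8],[[0,0,0.04],[0,0,0],0.8],[[-0.04,0,0.04],[0,0,0],0.8],[[-0.04,0,0.04],[0,0,0],0.8],[[-0.04,0,0],[0,0,0],0.8]]' && python3 -m crank '[[[-0.04,-0.03,0],[0,0,0],0.8],[[-0.03,-0.05,0],[0,0,0],0.8],[[0,-0.05,0],[0,0,0],0.8],[[0,-0.05,0],[0,0,0],0.8],[[0,0,0],[0,0,0],0.8]]'; python3 - <<'E'
from h import *
p,d=imaging.snapshot("scene"); q,_=imaging.snapshot("top")
g=np.stack(np.meshgrid(np.arange(270,470),np.arange(230,400)),-1).reshape(-1,2); g=g[d[g[:,1],g[:,0]]>0]
P=cloud("scene",d,g); k=(P[:,2]>.085)&(P[:,2]<.097)&(np.hypot(P[:,0]-.655,P[:,1]-.037)<.045); H=P[k]
print(len(H),cv2.minEnclosingCircle(H[:,:2].astype(np.float32)),H[:,2].mean())
cv2.imwrite("pics/f.png",np.hstack([cv2.resize(p[230:380,300:450],(400,400)),cv2.resize(q[90:240,240:390],(400,400))]))
E
```

```text
clock: 11.9
tool_pos: [0.5507, 0.0366, 0.2401]
orientation: [-179.5, 0.2, -103.0]
force: [-0.3, 1.5, 0.6]
opening: 0.0786
gripper_force: 0.0
clock: 12.4
tool_pos: [0.4823, -0.1412, 0.2354]
orientation: [-179.9, -0.0, -103.3]
force: [-1.0, -0.3, 0.1]
opening: 0.0785
gripper_force: 0.0
522 ((0.6555158495903015, 0.03615899384021759), 0.037177566438913345) 0.08919044513173849
```

View pics/f.png

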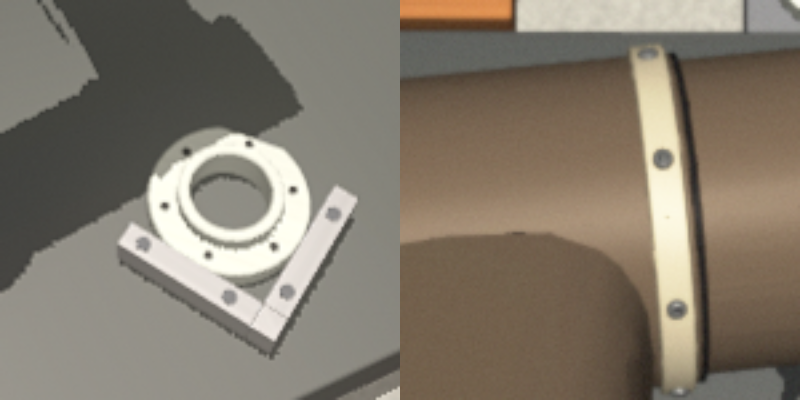

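The cover lies flat with its hub up and its rim against both jaws (left half of the crop, hub around (232,195)). Its measured axis is (0.6555, 0.0362), the same as where it seated.

```bash
python3 -c "
from h import *
print(close_job())"
```

```text
the job is handed in; nothing more can be done
None
```

The cover was tipped onto its plain face, slid along the granite into the vee until it touched both jaws, and released; the job is handed in (no verdict came back).

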